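Put the phones on charge for the study hour

ROBOT

A 6-joint arm with a two-finger parallel gripper is mounted at the origin on the work surface. World frame = base frame: x ahead of the robot, y to its left, z up, the work surface at z = 0. Lengths are in m, angles in degrees, forces in N, time in s.
With the tool pointing down it reaches from about 0.4 to 0.825 m from the base axis. Payload 7 kg.
Tool frame: the origin (TCP) lies midway between the tips of the shut fingers; the grasp point (between the pads) lies 19 mm behind it; z points along the fingers, y is the line along which they close (so a half turn about z gives the same grasp; the last joint's range is limited). The gripper opens to 88 mm and grips with 3 to 60 N. Pads are 19 mm wide; open, the fingers measure 130 mm over their backs; the gripper's body (78 mm by 193 mm) begins 47 mm behind the grasp point.
Start: joints at [-51.847, 20.546, 0.682, 0, -70.136, -16.507], TCP at [0.249, -0.627, 0.227] pointing down, gripper open.
Joint ranges: [-176.03, 176.03], [-82.01, 121.73], [-58.28, 71.71], [-173.87, 95.51], [-174.79, -0.11], [-173.66, 173.66]. Speed limits (degrees/s): [136.94, 136.94, 172.46, 180, 180, 180].

INTERFACE

Orientations are given as [roll, pitch, yaw] about the fixed x, y, z axes, in that order (R = Rz(yaw) Ry(pitch) Rx(roll)).
In Python, from plant import r gives the robot as it stands.
- The arm moves only by the tool carry_out, never from a script. Its argument "deltas" is a list of rows, each a list of 3 entries, a list of its own where there are three numbers: the opening, from 0 (shut) to 1 (fully open), then the shift along the tool's x, y, z in mm, then the turn, a rotation vector about the tool's x, y, z in rad. In form: [[gripper, [tx, ty, tz], [rx, ry, rz]], ...]. A call has 1 to 12 rows; each row is the pose to reach, as a shift and turn from the pose commanded when the call began, along the tool's axes at that moment; what a row does not reach only later rows make up. A row lasts 1/10 s, in which the tool goes at most 50 mm and 8.59 degrees, less where a joint would pass 70% of its speed; a pose out of reach is approached as far as the arm can. A call with a gripper value outside its range is refused whole. The fingers move at their own pace and stop on an object; "squeeze" is the grip in N (left out, the last holds). Time passes only in rows, so rows that repeat a pose let the fingers close. It gives the time, the measured TCP pose, the force, the opening and the grip force at its end, in the units of the state.
- r.get_state(): the state, without advancing time (a new reading comes with each control period).
- r.capture(name): name is "scene" or "top"; returns (picture, depth): 420x560x3 uint8, red, green, blue; 420x560 float32, m along the optical axis (not along the pixel's ray), 0 where there is no reading.
- r.get_calibration(name): a dict with "fov_y" (degrees; the focal length in pixels is half the picture's height over the tangent of half this angle, whatever the lens; pixels are square), "cx", "cy" (the principal point, pixels), "distortion" ([k1, k2, p1, p2, k3] as OpenCV has them; the pictures are not rectified), "view" (4x4, takes a point from world to camera coordinates). Camera axes: x right, y down, z forward; pixel columns grow to the right and rows downward; lengths in m; the calibration is good to about 2 mm. A picture is of the moment at which its call begins. get_calibration takes no time and is no camera call.
- r.close_job(): hands the job in; it is judged then, once.
The state is a dict: "time_s": time; "joints": joint angles; "qd": joint speeds; "joint_torque": joint torques, N m; "tcp_pos": TCP position; "eef_rot": TCP orientation; "contact_force": force on the tool from outside, world axes, zero at the start; "moment": the same for the moment, N m; "gripper_width": finger opening in m; "gripper_force": force on a finger pad.
Only numpy, scipy, OpenCV 4.12 (cv2) and the standard library are available. Lean on these libraries where they do the work, as an engineer would, in place of code of your own. Each camera call takes 0.05 s, during which the arm holds its last target. There are 200 camera calls.

TASK

Before the study hour starts, clear the whiteboard eraser off the charging dock, laying it flat, felt down, on the black riser shelf, and move every phone from the slanted sorter into the dock, one to a slot, foot down, upright and fully home (they go in most easily with the foot tipped into the slot's chamfered mouth and the phone then straightened). When all the phones stand in the dock, turn the timer dial to the two-dot mark, and leave the other things on the desk and riser where they are.

Things in the scene. Friction and masses are not known exactly. Their poses are not given: they have to be found in the camera images.
- dock: Fixed white phone charging dock, a block 200 (x) by 190 (y, from -105 to +85) by 50 mm high; x points roughly away from the robot, z up. Four parallel slots run along y at x = -75, -25, 25, 75 mm, centred at y = 35 mm. The flat deck on the -y side (top 50 mm high) carries the timer dial at x = 0, y = -66 mm. Origin: on the desk, at these coordinates' zero
- slot0 (a point): Middle of the floor of slot 0 (nearest to the robot): 14 mm wide (x), 82 mm long (y), 35 mm deep, the mouth's two long edges chamfered 5 mm at 45 degrees; axes as the dock's, z up
- slot1 (a point): Middle of the floor of slot 1 (number 2 counted from the robot): 14 mm wide (x), 82 mm long (y), 35 mm deep, the mouth's two long edges chamfered 5 mm at 45 degrees; axes as the dock's, z up
- slot2 (a point): Middle of the floor of slot 2 (number 3 counted from the robot): 14 mm wide (x), 82 mm long (y), 35 mm deep, the mouth's two long edges chamfered 5 mm at 45 degrees; axes as the dock's, z up
- slot3 (a point): Middle of the floor of slot 3 (farthest from the robot): 14 mm wide (x), 82 mm long (y), 35 mm deep, the mouth's two long edges chamfered 5 mm at 45 degrees; axes as the dock's, z up
- timer (a joint): Timer dial on the dock's deck, rad, growing clockwise from above: 0 = off (bar mark, at the dial's -x side), 0.6 = one dot, 1.2 = two dots, 1.8 = three dots (end stop). Sprung detents hold it at these four, each held with about 0.07 N m. It starts at off or one dot
- timer_grip (a point): On the dial's vertical axis, 82 mm above the desk, at the height to grip: the grip is an upright bar 44 mm long, 13 mm thick, 30 mm high (from 59 to 89 mm above the desk), on a disc of 48 mm diameter. The point turns with the dial; the bar lies along its x axis and the white pointer is at the -x end
- two_dot_mark (a point): Middle of the two-dot mark on the deck beside the dial, 33.5 mm from the dial's axis
- sorter: Fixed black steel letter sorter, 236 (x) by 92 (y) mm, with four narrow pockets one behind another (50 mm apart along its x, at x = -75, -25, 25, 75 mm) that lean 20 degrees towards the robot's side (its -x); side cheeks 75 mm high, pocket rear plates 84 mm long. Origin: centre of its underside
- phone1: Phone in a black rugged case, 74 mm wide (its y), 150 mm tall (its z), 11 mm thick (its x), about 200 g. Origin: centre of its foot (bottom edge); z runs up to its top edge. At the start it stands in a sorter pocket, leaning 20 degrees, its foot about 14 mm above the desk, its upper 65 mm free of the plates. All phones are alike; three or four are present
- phone2: Phone in a black rugged case, 74 mm wide (its y), 150 mm tall (its z), 11 mm thick (its x), about 200 g. Origin: centre of its foot (bottom edge); z runs up to its top edge. At the start it stands in a sorter pocket, leaning 20 degrees, its foot about 14 mm above the desk, its upper 65 mm free of the plates. All phones are alike; three or four are present
- phone3: Phone in a black rugged case, 74 mm wide (its y), 150 mm tall (its z), 11 mm thick (its x), about 200 g. Origin: centre of its foot (bottom edge); z runs up to its top edge. At the start it stands in a sorter pocket, leaning 20 degrees, its foot about 14 mm above the desk, its upper 65 mm free of the plates. All phones are alike; three or four are present
- phone4: Phone in a black rugged case, 74 mm wide (its y), 150 mm tall (its z), 11 mm thick (its x), about 200 g. Origin: centre of its foot (bottom edge); z runs up to its top edge. At the start it stands in a sorter pocket, leaning 20 degrees, its foot about 14 mm above the desk, its upper 65 mm free of the plates. All phones are alike; three or four are present
- eraser: Grey plastic whiteboard eraser with a grey felt underside, 130 (its x) by 52 (its y) by 28 mm, about 70 g. Origin: centre of its felt underside. At the start it lies on top of the dock across the slots
- riser: Fixed black metal monitor riser, shelf 210 (x) by 520 (y) mm, its top 110 mm above the desk. Origin: on the desk under its centre. Tape dispenser at y about -180, pencils along x at y about -85 and -110 mm; the rest of the top, y from -65 to 250 mm, is free
- tape: Steel tape dispenser on the riser, 150 by 60 by 78 mm; origin centre of its underside; leave alone
- pencil1: Wooden pencil on the riser, 160 mm long along its x, 7.5 mm thick; leave alone
- pencil2: Second wooden pencil on the riser, the same; leave alone
- notes: Block of paper notes 76 by 76 by 28 mm on the desk between dock and sorter; origin centre of its underside; leave alone
- glue: Glue stick standing on the desk between dock and sorter, 28 mm diameter, 92 mm tall; leave alone
- mug: White mug, 80 mm diameter, 95 mm tall, handle at its +y; leave alone
- stapler: Black stapler, 140 by 36 by 49 mm; leave alone

How it is judged (in metres and radians):
On the way, in this order (a step that is already met when the one before it is completed fails the run):
1. every phone present stands seated in a slot of the dock (((horizontal distance between phone1 and slot0 below 0.01 m and x of phone1 in the frame of slot0 between -0.005 and 0.005 m and z of phone1 in the frame of slot0 below 0.004 m and angle between phone1's own z axis and vertical below 0.15 rad) or (horizontal distance between phone1 and slot1 below 0.01 m and x of phone1 in the frame of slot1 between -0.005 and 0.005 m and z of phone1 in the frame of slot1 below 0.004 m and angle between phone1's own z axis and vertical below 0.15 rad) or (horizontal distance between phone1 and slot2 below 0.01 m and x of phone1 in the frame of slot2 between -0.005 and 0.005 m and z of phone1 in the frame of slot2 below 0.004 m and angle between phone1's own z axis and vertical below 0.15 rad) or (horizontal distance between phone1 and slot3 below 0.01 m and x of phone1 in the frame of slot3 between -0.005 and 0.005 m and z of phone1 in the frame of slot3 below 0.004 m and angle between phone1's own z axis and vertical below 0.15 rad)) and ((horizontal distance between phone2 and slot0 below 0.01 m and x of phone2 in the frame of slot0 between -0.005 and 0.005 m and z of phone2 in the frame of slot0 below 0.004 m and angle between phone2's own z axis and vertical below 0.15 rad) or (horizontal distance between phone2 and slot1 below 0.01 m and x of phone2 in the frame of slot1 between -0.005 and 0.005 m and z of phone2 in the frame of slot1 below 0.004 m and angle between phone2's own z axis and vertical below 0.15 rad) or (horizontal distance between phone2 and slot2 below 0.01 m and x of phone2 in the frame of slot2 between -0.005 and 0.005 m and z of phone2 in the frame of slot2 below 0.004 m and angle between phone2's own z axis and vertical below 0.15 rad) or (horizontal distance between phone2 and slot3 below 0.01 m and x of phone2 in the frame of slot3 between -0.005 and 0.005 m and z of phone2 in the frame of slot3 below 0.004 m and angle between phone2's own z axis and vertical below 0.15 rad)) and ((horizontal distance between phone3 and slot0 below 0.01 m and x of phone3 in the frame of slot0 between -0.005 and 0.005 m and z of phone3 in the frame of slot0 below 0.004 m and angle between phone3's own z axis and vertical below 0.15 rad) or (horizontal distance between phone3 and slot1 below 0.01 m and x of phone3 in the frame of slot1 between -0.005 and 0.005 m and z of phone3 in the frame of slot1 below 0.004 m and angle between phone3's own z axis and vertical below 0.15 rad) or (horizontal distance between phone3 and slot2 below 0.01 m and x of phone3 in the frame of slot2 between -0.005 and 0.005 m and z of phone3 in the frame of slot2 below 0.004 m and angle between phone3's own z axis and vertical below 0.15 rad) or (horizontal distance between phone3 and slot3 below 0.01 m and x of phone3 in the frame of slot3 between -0.005 and 0.005 m and z of phone3 in the frame of slot3 below 0.004 m and angle between phone3's own z axis and vertical below 0.15 rad)) and ((horizontal distance between phone4 and slot0 below 0.01 m and x of phone4 in the frame of slot0 between -0.005 and 0.005 m and z of phone4 in the frame of slot0 below 0.004 m and angle between phone4's own z axis and vertical below 0.15 rad) or (horizontal distance between phone4 and slot1 below 0.01 m and x of phone4 in the frame of slot1 between -0.005 and 0.005 m and z of phone4 in the frame of slot1 below 0.004 m and angle between phone4's own z axis and vertical below 0.15 rad) or (horizontal distance between phone4 and slot2 below 0.01 m and x of phone4 in the frame of slot2 between -0.005 and 0.005 m and z of phone4 in the frame of slot2 below 0.004 m and angle between phone4's own z axis and vertical below 0.15 rad) or (horizontal distance between phone4 and slot3 below 0.01 m and x of phone4 in the frame of slot3 between -0.005 and 0.005 m and z of phone4 in the frame of slot3 below 0.004 m and angle between phone4's own z axis and vertical below 0.15 rad))), for 0.2 s.
2. the timer dial is at the two-dot mark (value of joint timer between 1.05 and 1.35 rad), for 0.2 s.
At the end, for the whole second after the job is handed in: Each phone present stands in its own slot: foot within 4 mm of the slot floor, 5 mm across and 10 mm along of its middle, within 0.15 rad of upright; timer within 0.15 rad of two dots; eraser flat on the riser top, felt down; all at rest (all of step 1 and all of step 2 and x of eraser in the frame of riser between -0.105 and 0.105 m and y of eraser in the frame of riser between -0.26 and 0.26 m and z of eraser in the frame of riser between 0.105 and 0.116 m and angle between eraser's own z axis and vertical below 0.12 rad and linear speed of each of phone1, phone2, phone3, phone4, eraser below 0.02 m/s); the robot touches nothing.
It fails at once if a thing of the riser (tape dispenser, pencils) is moved by more than 5 cm (distance of any of tape, pencil1, pencil2 from where it was at the start of the episode above 0.05 m).
It fails at once if a thing of the desk (notes, glue stick, mug, stapler) is moved by more than 5 cm (distance of any of notes, glue, mug, stapler from where it was at the start of the episode above 0.05 m).
Of phone1, phone2, phone3, phone4 only 3 to 4 are there at a start; the rules pass over those that are not, and their reading is None.
At some moment in a run one of eraser may be knocked a few centimetres aside while the robot is not near it.
Once in a run the grip may slacken for a moment while it holds something.
It also fails if it takes over 210 s, if anything falls off the work surface, if the arm or the gripper's body presses on something with over 40 N, if the wrist force passes 120 N, or if a joint passes its speed limit or range.

## Working session

There is one attempt and no reset: what is moved stays moved. The work goes in short steps, Python scripts to look and compute and a tool call to move; the robot and the scene stay as the last step left them, time stands still between calls to the robot, and variables do not carry over. Pictures are saved under pics/ and viewed, at most 14 in all, crops included, and the job is handed in when it is done.

Besides the shell and the picture viewer there is one more tool, called as name(argument=value, ...), one argument or row to a line, values as JSON. carry_out: Moves the arm, as the interface text tells. Its arguments: {"type":"object","properties":{"deltas":{"type":"array"},"squeeze":{"type":"number"}},"required":["deltas"]}

```bash
ls; mkdir -p pics; cat > h.py <<'E'
import numpy as np,cv2
from plant import r
from scipy.spatial.transform import Rotation as Ro
def cal(n):
    c=r.get_calibration(n); f=210/np.tan(np.radians(c['fov_y']/2))
    return np.array([[f,0,c['cx']],[0,f,c['cy']],[0,0,1]]),np.array(c['distortion'],float),np.array(c['view'])
def cloud(n,d):
    K,D,V=cal(n); h,w=d.shape
    u,v=np.meshgrid(np.arange(w),np.arange(h))
    p=cv2.undistortPoints(np.stack([u,v],-1).reshape(-1,1,2).astype(np.float64),K,D).reshape(h,w,2)
    P=np.dstack([p*d[...,None],d]); Vi=np.linalg.inv(V)
    return P@Vi[:3,:3].T+Vi[:3,3]
def proj(n,X):
    K,D,V=cal(n); X=np.atleast_2d(X).astype(float)
    return cv2.projectPoints(X,cv2.Rodrigues(V[:3,:3])[0],V[:3,3],K,D)[0].reshape(-1,2)
def snap(n,fn=None):
    im,d=r.capture(n)
    if fn: cv2.imwrite('pics/'+fn+'.png',im[...,::-1])
    return im,d,cloud(n,d)
E
python3 - <<'E'
from h import *
for n in('scene','top'):
    im,d,P=snap(n,n+'0'); np.savez(n+'0',im=im,P=P,d=d)
    print(n,np.linalg.inv(cal(n)[2])[:3].round(3).tolist())
print(r.get_state())
E
```

```text
pics
scene [[-0.588, 0.566, -0.578, 1.15], [0.809, 0.422, -0.409, 0.354], [0.013, -0.708, -0.706, 0.769]]
top [[-0.026, -0.99, 0.142, 0.416], [-0.999, 0.023, -0.023, -0.001], [0.02, -0.142, -0.99, 1.333]]
{'time_s': 0.1, 'joints': array([-5.18460337e+01,  2.05872115e+01,  6.37298968e-01, -1.66352367e-02,
       -7.01349840e+01, -1.65082259e+01]), 'qd': array([ 0.01269622, -0.16777491,  0.09272025,  0.02841709,  0.00195795,
       -0.00536166]), 'joint_torque': array([-2.69089411e-03, -5.84163451e+01,  2.93751258e+01,  7.01545089e+00,
        1.02048274e-02, -4.81422228e-05]), 'tcp_pos': array([ 0.24880143, -0.62699446,  0.22570809]), 'eef_rot': array([ 1.79914159e+02, -9.13141715e-03, -1.58359917e+02]), 'contact_force': array([-0.3049428 ,  0.5531902 , -0.03463042]), 'moment': array([-0.00294956,  0.04252271,  0.00453074]), 'gripper_force': 0.0, 'gripper_width': 0.08752881042158518}
```

View pics/top0.png

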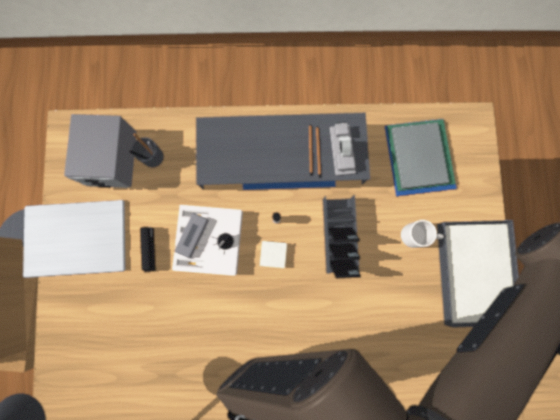

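View pics/scene0.png

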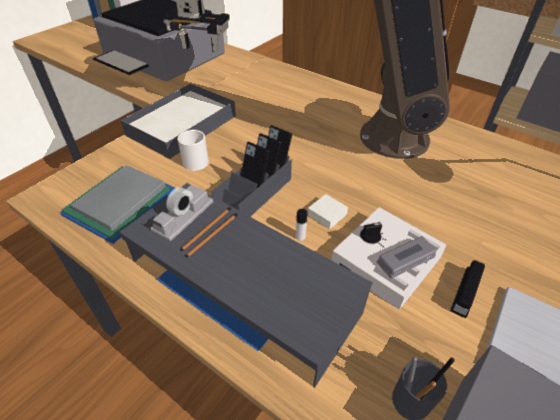

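The top view shows the dock (173–242, 206–275) with the eraser at (193,236) and the dial at (226,241). The sorter at (343,236) holds three phones, and the riser is at (282,150). The scene view confirms three phones. Next I'll measure poses from depth.

```bash
python3 - <<'E'
from h import *
def rect(P,m):
    q=P[m][:,:2]; c,s,a=cv2.minAreaRect((q*1000).astype(np.float32)); return np.round(c,1),np.round(s,1),round(a,2),m.sum()
for n in('top','scene'):
    z=np.load(n+'0.npz'); P=z['P']; im=z['im'].astype(int); ok=z['d']>0
    X,Y,Z=P[...,0],P[...,1],P[...,2]
    def reg(x0,x1,y0,y1,z0,z1): return ok&(X>x0)&(X<x1)&(Y>y0)&(Y<y1)&(Z>z0)&(Z<z1)
    p=(lambda *a:print(n,*a))
    m=reg(.3,.9,-.1,.5,.004,.1)
    p('desk',np.median(Z[reg(.35,.45,-.1,.3,-.02,.02)]))
    def big(m):
        k,l,s,c=cv2.connectedComponentsWithStats(m.astype(np.uint8)); i=1+np.argmax(s[1:,4]); return l==i
    b=big(reg(.35,.75,0.05,.45,.043,.054)&(im.min(-1)>150)); p('dock',rect(P,b),np.median(Z[b]))
    e=big(reg(.4,.75,.05,.4,.066,.086)&(Z<.09)); p('eraser',rect(P,e),np.median(Z[e]))
    e=big(reg(.6,1.1,-.5,.4,.10,.118)); p('riser',rect(P,e),np.median(Z[e]))
    e=big(reg(.4,.75,-.4,-.05,.055,.18)); p('sorter',rect(P,e))
    e=big(reg(.4,.75,-.09,.1,.02,.036)); p('notes',rect(P,e))
    e=big(reg(.4,.75,-.09,.1,.06,.12)); p('glue',rect(P,e))
    e=big(reg(.4,.7,.02,.3,.079,.095)); p('dial',rect(P,e))
    q=P[reg(.4,.75,-.4,-.05,.12,.2)]; 
    print(np.c_[q[::max(1,len(q)//25)]].round(3).tolist())
E
python3 - <<'E'
import cv2
a=cv2.imread('pics/top0.png')
b=cv2.imread('pics/scene0.png')
t=cv2.resize(a[190:290,160:290],(520,400),interpolation=2)
u=cv2.resize(a[190:290,315:370],(220,400),interpolation=2)
import numpy as np
cv2.imwrite('pics/c1.png',np.hstack([t,u]))
cv2.imwrite('pics/c2.png',cv2.resize(b[200:310,320:460],None,fx=5,fy=5,interpolation=2))
E
```

```text
top desk -0.0002758672758648162
top dock (array([501.7, 210.1]), array([188.6, 200.5]), 83.87, np.int64(2480)) 0.04948447065554207
top eraser (array([514.6, 254.3]), array([ 53.7, 128.6]), 66.14, np.int64(731)) 0.07739764039913077
top riser (array([769.8, -26.1]), array([213.4, 518.9]), 0.54, np.int64(10568)) 0.10957690668403164
top sorter (array([ 706.9, -168.1]), array([ 86.1, 235.8]), 0.02, np.int64(2222))
top notes (array([452.8,  10.5]), array([75.8, 75.8]), 83.1, np.int64(602))
top glue (array([706.1,   4.5]), array([188.7,  87.7]), 90.0, np.int64(1798))
top dial (array([495.7, 155.2]), array([13.3, 42. ]), 50.33, np.int64(69))
[[0.749, -0.2, 0.189], [0.74, -0.198, 0.181], [0.747, -0.187, 0.123], [0.736, -0.229, 0.149], [0.727, -0.212, 0.162], [0.725, -0.199, 0.15], [0.723, -0.184, 0.136], [0.716, -0.223, 0.146], [0.709, -0.204, 0.151], [0.704, -0.187, 0.149], [0.7, -0.221, 0.152], [0.694, -0.207, 0.151], [0.691, -0.202, 0.143], [0.689, -0.205, 0.124], [0.681, -0.187, 0.122], [0.496, -0.203, 0.133], [0.491, -0.223, 0.148], [0.487, -0.171, 0.152], [0.483, -0.19, 0.154], [0.48, -
[... 732 characters left out ...]
4(2575))
scene dial (array([499.8, 152.6]), array([15. , 41.9]), 50.92, np.int64(103))
[[0.435, -0.234, 0.153], [0.443, -0.221, 0.147], [0.442, -0.194, 0.15], [0.445, -0.209, 0.14], [0.441, -0.168, 0.151], [0.489, -0.221, 0.15], [0.449, -0.217, 0.125], [0.45, -0.179, 0.139], [0.494, -0.222, 0.139], [0.491, -0.18, 0.152], [0.451, -0.171, 0.129], [0.497, -0.203, 0.136], [0.453, -0.166, 0.123], [0.503, -0.211, 0.123], [0.503, -0.191, 0.122], [0.698, -0.217, 0.151], [0.744, -0.199, 0.184], [0.732, -0.198, 0.17], [0.728, -0.198, 0.161], [0.722, -0.2, 0.149], [0.721, -0.188, 0.148], [0.727, -0.186, 0.148], [0.719, -0.183, 0.137], [0.75, -0.195, 0.145], [0.718, -0.183, 0.121], [0.732, -0.18, 0.12]]
```

View pics/c1.png

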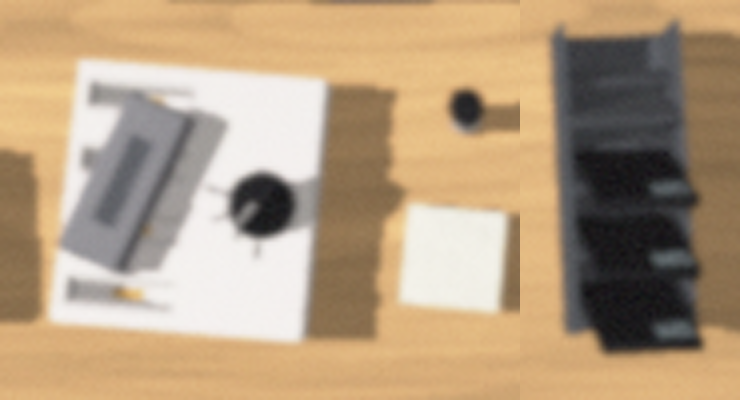

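View pics/c2.png

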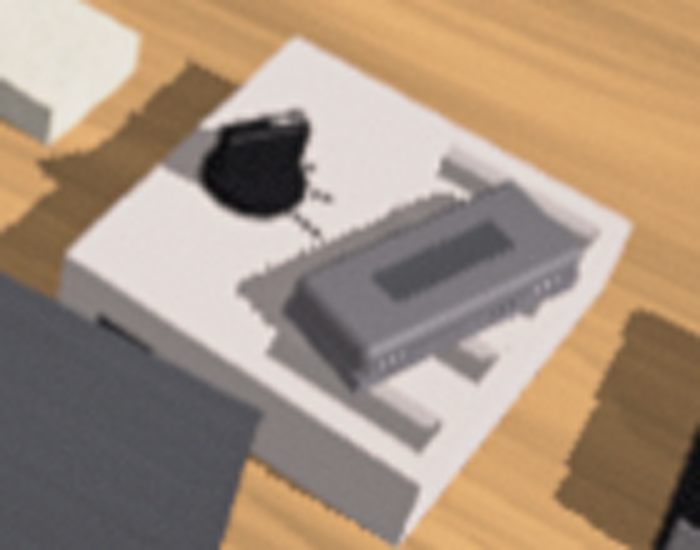

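The dock crop shows the eraser across the slots. The pointer lies down-left of the dial centre, so the timer is at one dot. There are three phones, in the near pockets. The eraser goes first.

```bash
cat >> h.py <<'E'
import json,os
def load():
    if os.path.exists('cmd.json'): 
        c=json.load(open('cmd.json')); return np.array(c[0]),Ro.from_matrix(c[1])
    return np.array([.249,-.627,.227]),Ro.from_euler('xyz',[180,0,-158.354],degrees=True)
def tool(yaw,lean=0,about=None):
    "tool down with yaw; then leaned about world axis"
    R=Ro.from_euler('xyz',[180,0,yaw],degrees=True)
    return R if about is None else Ro.from_rotvec(np.radians(lean)*np.array(about,float))*R
def chain(*calls):
    "each call: list of (pos,R) waypoints; prints deltas from the commanded pose at call start; saves final"
    p,R=load(); p0,R0=p,R
    for c in calls:
        print('call')
        lp,lR=p,R
        for q,S in c:
            t=np.round(R.inv().apply(np.array(q)-p)*1000,1); w=np.round((R.inv()*S).as_rotvec(),3)
            n=max(np.linalg.norm(np.array(q)-lp)/.05,np.degrees((lR.inv()*S).magnitude())/8.59)
            print('  ',t.tolist(),w.tolist(),'n>=%.1f'%n)
            lp,lR=p+R.apply(t/1000),R*Ro.from_rotvec(w)
        p,R=lp,lR
    json.dump([p.tolist(),R.as_matrix().tolist()],open('cmd.json','w'))
def where():
    s=r.get_state(); p,R=load(); M=Ro.from_euler('xyz',s['eef_rot'],degrees=True)
    print('t',s['time_s'],'pos',s['tcp_pos'].round(4),'err mm',((s['tcp_pos']-p)*1000).round(1),'rot err',np.degrees((M*R.inv()).as_rotvec()).round(2),'F',s['contact_force'].round(1),'w',round(s['gripper_width'],4),s['gripper_force'])
E
python3 - <<'E'
from h import *
R=tool(-24.7); m=tool(-90)
chain([((.45,-.25,.28),m)],[((.5165,.254,.20),R)],[((.5165,.254,.10),R),((.5165,.254,.054),R)])
E
```

```text
call
   [-325.9, 276.3, -53.0] [0.0, 0.0, -1.193] n>=8.6
call
   [-504.0, -66.5, 80.0] [-0.0, 0.0, -1.14] n>=10.3
call
   [0.0, 0.0, 100.0] [-0.0, 0.0, 0.0] n>=2.0
   [0.0, 0.0, 146.0] [-0.0, 0.0, 0.0] n>=0.9
```

carry_out(
  deltas=[
    [1,[-325.9,276.3,-53],[0,0,-1.193]],
    [1,[-325.9,276.3,-53],[0,0,-1.193]],
    [1,[-325.9,276.3,-53],[0,0,-1.193]],
    [1,[-325.9,276.3,-53],[0,0,-1.193]],
    [1,[-325.9,276.3,-53],[0,0,-1.193]],
    [1,[-325.9,276.3,-53],[0,0,-1.193]],
    [1,[-325.9,276.3,-53],[0,0,-1.193]],
    [1,[-325.9,276.3,-53],[0,0,-1.193]],
    [1,[-325.9,276.3,-53],[0,0,-1.193]],
    [1,[-325.9,276.3,-53],[0,0,-1.193]],
    [1,[-325.9,276.3,-53],[0,0,-1.193]],
    [1,[-325.9,276.3,-53],[0,0,-1.193]],
  ],
)

```text
time_s: 1.3
tcp_pos: [0.4495, -0.2507, 0.2792]
eef_rot: [180.0, 0.0, -90.0]
contact_force: [-0.8, -0.3, -0.3]
gripper_width: 0.0876
gripper_force: 0.0
```

carry_out(
  deltas=[
    [1,[-504,-66.5,80],[0,0,-1.14]],
    [1,[-504,-66.5,80],[0,0,-1.14]],
    [1,[-504,-66.5,80],[0,0,-1.14]],
    [1,[-504,-66.5,80],[0,0,-1.14]],
    [1,[-504,-66.5,80],[0,0,-1.14]],
    [1,[-504,-66.5,80],[0,0,-1.14]],
    [1,[-504,-66.5,80],[0,0,-1.14]],
    [1,[-504,-66.5,80],[0,0,-1.14]],
    [1,[-504,-66.5,80],[0,0,-1.14]],
    [1,[-504,-66.5,80],[0,0,-1.14]],
    [1,[-504,-66.5,80],[0,0,-1.14]],
    [1,[-504,-66.5,80],[0,0,-1.14]],
  ],
)

```text
time_s: 2.5
tcp_pos: [0.5167, 0.2543, 0.198]
eef_rot: [179.9, 0.1, -24.7]
contact_force: [0.5, -0.9, 0.5]
gripper_width: 0.0874
gripper_force: 0.0
```

```bash
python3 - <<'E'
from h import *
s=r.get_state(); print(s['time_s'],s['tcp_pos'],s['eef_rot'],s['joints'].round(1),s['contact_force'].round(1))
im,d,P=snap('scene'); X,Y,Z=np.moveaxis(P,-1,0)
e=(d>0)&(X>.4)&(X<.75)&(Y>.19)&(Y<.4)&(Z>.069)&(Z<.084)
print(cv2.minAreaRect((P[e][:,:2]*1000).astype(np.float32)))
E
```

```text
2.5 [0.51669796 0.25427383 0.19800459] [ 1.79865479e+02  5.27987429e-02 -2.46556825e+01] [ 45.7  12.5 -14.4  -0.  -63.2  19.7] [ 0.5 -0.9  0.5]
((621.2606201171875, 271.17901611328125), (323.3501281738281, 158.96282958984375), 19.390281677246094)
```

carry_out(
  deltas=[
    [1,[0,0,50],[0,0,0]],
    [1,[0,0,90],[0,0,0]],
    [1,[0,0,120],[0,0,0]],
    [1,[0,0,146],[0,0,0]],
    [1,[0,0,146],[0,0,0]],
    [0.4,[0,0,146],[0,0,0]],
    [0.4,[0,0,146],[0,0,0]],
    [0.4,[0,0,146],[0,0,0]],
    [0.4,[0,0,146],[0,0,0]],
    [0.4,[0,0,146],[0,0,0]],
    [0.4,[0,0,146],[0,0,0]],
  ],
  squeeze=25,
)

```text
time_s: 3.65
tcp_pos: [0.5166, 0.2537, 0.0539]
eef_rot: [-180.0, -0.0, -24.7]
contact_force: [-0.5, 0.0, 2.2]
gripper_width: 0.052
gripper_force: 24.9
```

```bash
python3 - <<'E'
from h import *
R=tool(-24.7)
chain([((.5165,.254,.22),R)],[((.77,.09,.22),R),((.77,.09,.116),R)])
E
```

```text
call
   [0.0, 0.0, -166.0] [-0.0, 0.0, 0.0] n>=3.3
call
   [298.8, 43.2, 0.0] [-0.0, 0.0, 0.0] n>=6.0
   [298.8, 43.2, 104.0] [-0.0, 0.0, 0.0] n>=2.1
```

carry_out(
  deltas=[
    [0.4,[0,0,-40],[0,0,0]],
    [0.4,[0,0,-80],[0,0,0]],
    [0.4,[0,0,-120],[0,0,0]],
    [0.4,[0,0,-166],[0,0,0]],
    [0.4,[0,0,-166],[0,0,0]],
  ],
)

```text
time_s: 4.15
tcp_pos: [0.5193, 0.2556, 0.2266]
eef_rot: [-179.4, -0.3, -24.6]
contact_force: [1.0, 0.3, -0.3]
gripper_width: 0.0517
gripper_force: 24.9
```

carry_out(
  deltas=[
    [0.4,[50,7,0],[0,0,0]],
    [0.4,[95,14,0],[0,0,0]],
    [0.4,[140,20,0],[0,0,0]],
    [0.4,[185,27,0],[0,0,0]],
    [0.4,[230,33,0],[0,0,0]],
    [0.4,[275,40,0],[0,0,0]],
    [0.4,[298.8,43.2,0],[0,0,0]],
    [0.4,[298.8,43.2,0],[0,0,0]],
    [0.4,[298.8,43.2,40],[0,0,0]],
    [0.4,[298.8,43.2,80],[0,0,0]],
    [0.4,[298.8,43.2,104],[0,0,0]],
    [0.4,[298.8,43.2,104],[0,0,0]],
  ],
)

```text
time_s: 5.35
tcp_pos: [0.7685, 0.0899, 0.1128]
eef_rot: [179.9, 0.1, -24.6]
contact_force: [-0.0, 0.2, 0.4]
gripper_width: 0.0515
gripper_force: 24.9
```

```bash
python3 - <<'E'
from h import *
where(); im,d,P=snap('scene','e1')
E
```

```text
t 5.35 pos [0.7685 0.0899 0.1128] err mm [-1.5 -0.1 -3.2] rot err [-0.07  0.18  0.04] F [-0.   0.2  0.4] w 0.0515 24.93362545967102
```

carry_out(
  deltas=[
    [0.4,[0,0,0],[0,0,0]],
    [0.7,[0,0,0],[0,0,0]],
    [1,[0,0,0],[0,0,0]],
    [1,[0,0,0],[0,0,0]],
    [1,[0,0,-50],[0,0,0]],
    [1,[0,0,-100],[0,0,0]],
    [1,[0,0,-150],[0,0,0]],
    [1,[0,0,-150],[0,0,0]],
  ],
)

```text
time_s: 6.2
tcp_pos: [0.7732, 0.0895, 0.2763]
eef_rot: [-179.5, -0.7, -24.7]
contact_force: [0.6, 0.1, 2.0]
gripper_width: 0.0871
gripper_force: 0.0
```

```bash
python3 - <<'E'
from h import *
chain([((.77,.09,.266),tool(-24.7))]); where()
im,d,P=snap('scene'); X,Y,Z=np.moveaxis(P,-1,0)
e=(d>0)&(X>.66)&(X<.88)&(Y>-.06)&(Y<.23)&(Z>.128)&(Z<.145)
print('eraser',cv2.minAreaRect((P[e][:,:2]*1000).astype(np.float32)),np.median(Z[e]),Z[e].std())
for n in('top','scene'):
    z=np.load(n+'0.npz'); P=z['P']; d=z['d']; im=z['im'].astype(int).sum(-1)
    X,Y,Z=np.moveaxis(P,-1,0)
    for k in range(3):
        # points in lean-normalised coords: s = x + z*tan20
        s=X+Z*np.tan(np.radians(20))
        m=(d>0)&(Y>-.26)&(Y<-.12)&(Z>.105)&(Z<.17)&(X>.36+.05*k-.0)&(X<.65)
        if k==0:
            h,b=np.histogram(s[m],np.arange(.42,.66,.004)); print(n,'s hist',dict(zip(b.round(3).tolist(),h.tolist())))
E
```

```text
call
   [0.0, -0.0, -150.0] [-0.0, 0.0, 0.0] n>=3.0
t 6.2 pos [0.7732 0.0895 0.2763] err mm [ 3.3 -0.5 10.3] rot err [ 0.12 -0.82  0.02] F [0.6 0.1 2. ] w 0.0871 0.0
eraser ((771.22314453125, 89.59469604492188), (53.36246109008789, 128.92642211914062), 64.92970275878906) 0.13627083198099793 0.0019346404838262404
top s hist {0.42: 0, 0.424: 0, 0.428: 1, 0.432: 23, 0.436: 41, 0.44: 139, 0.444: 62, 0.448: 0, 0.452: 0, 0.456: 0, 0.46: 0, 0.464: 0, 0.468: 0, 0.472: 0, 0.476: 0, 0.48: 6, 0.484: 35, 0.488: 44, 0.492: 156, 0.496: 0, 0.5: 0, 0.504: 0, 0.508: 0, 0.512: 0, 0.516: 0, 0.52: 0, 0.524: 0, 0.528: 1, 0.532: 27, 0.536: 38, 0.54: 116, 0.544: 38, 0.548: 0, 0.552: 0, 0.556: 0, 0.56: 0, 0.564: 0, 0.568: 0, 0.572: 0, 0.576: 0, 0.58: 0, 0.584: 0, 0.588: 0, 0.592: 0, 0.596: 0, 0.6: 0, 0.604: 0, 0.608: 0, 0.612: 0, 0.616: 0, 0.62: 0, 0.624: 0, 0.628: 0, 0.632: 0, 0.636: 0, 0.64: 0, 0.644: 0, 0.648: 0, 0.652: 0, 0.656: 0}
scene s hist {0.42: 0, 0.424: 0, 0.428: 0, 0.432: 1, 0.436: 12, 0.44: 59, 0.444: 218, 0.448: 50, 0.452: 0, 0.456: 0, 0.46: 0, 0.464: 0, 0.468: 0, 0.472: 0, 0.476: 0, 0.48: 0, 0.484: 3, 0.488: 32, 0.492: 166, 0.496: 170, 0.5: 1, 0.504: 0, 0.508: 0, 0.512: 0, 0.516: 0, 0.52: 0, 0.524: 0, 0.528: 0, 0.532: 1, 0.536: 13, 0.54: 67, 0.544: 327, 0.548: 72, 0.552: 0, 0.556: 0, 0.56: 0, 0.564: 0, 0.568: 0, 0.572: 0, 0.576: 0, 0.58: 0, 0.584: 0, 0.588: 0, 0.592: 0, 0.596: 0, 0.6: 0, 0.604: 0, 0.608: 0, 0.612: 0, 0.616: 0, 0.62: 0, 0.624: 0, 0.628: 0, 0.632: 0, 0.636: 0, 0.64: 0, 0.644: 0, 0.648: 0, 0.652: 0, 0.656: 0}
```

```bash
python3 - <<'E'
from h import *
for n in('top','scene'):
    z=np.load(n+'0.npz'); P=z['P']; d=z['d']
    X,Y,Z=np.moveaxis(P,-1,0); s=X+Z*np.tan(np.radians(20))
    for k in range(3):
        m=(d>0)&(Y>-.26)&(Y<-.12)&(Z>.10)&(Z<.17)&(s>.42+.05*k)&(s<.452+.05*k)
        q=P[m]; f=m&(s>np.median(s[m])-.002)
        g=P[f]; c=g.mean(0)
        for _ in range(3):
            nn=np.linalg.svd(g-c)[2][2]; nn*=np.sign(nn[0]); e=(g-c)@nn; g=g[abs(e)<.0025]; c=g.mean(0)
        print(n,k,'normal lean %.1f yaw %.1f'%(np.degrees(np.arcsin(nn[2])),np.degrees(np.arctan2(nn[1],nn[0]))),'face s at z=.13 %.4f'%(c[0]+(c[2]-.13)*np.tan(np.radians(20))+.13*np.tan(np.radians(20))),
         'c',c.round(4),'y',np.percentile(q[:,1],[0,2,98,100]).round(4),'zmax',np.percentile(q[:,2],[98,100]).round(4))
        for zz in(.11,.125,.14,.15):
            w=q[abs(q[:,2]-zz)<.006]; 
            if len(w)>5: print('   z',zz,w[:,1].min().round(4),w[:,1].max().round(4))
E
```

```text
top 0 normal lean 20.7 yaw 0.6 face s at z=.13 0.4434 c [ 0.3955 -0.1978  0.1316] y [-0.2344 -0.2328 -0.1623 -0.1615] zmax [0.1581 0.1597]
   z 0.11 -0.2314 -0.1615
   z 0.125 -0.2327 -0.1618
   z 0.14 -0.2342 -0.1619
   z 0.15 -0.2344 -0.1617
top 1 normal lean 20.6 yaw 0.7 face s at z=.13 0.4934 c [ 0.4454 -0.1988  0.1318] y [-0.2342 -0.233  -0.1628 -0.162 ] zmax [0.1569 0.1599]
   z 0.11 -0.2323 -0.1628
   z 0.125 -0.2335 -0.1637
   z 0.14 -0.2342 -0.1622
   z 0.15 -0.2337 -0.1628
top 2 normal lean 20.9 yaw 0.5 face s at z=.13 0.5433 c [ 0.4956 -0.2     0.1313] y [-0.2361 -0.2339 -0.1641 -0.1632] zmax [0.1572 0.1599]
   z 0.11 -0.2329 -0.1632
   z 0.125 -0.2335 -0.1636
   z 0.14 -0.2358 -0.164
   z 0.15 -0.2361 -0.1646
scene 0 normal lean 20.4 yaw 0.4 face s at z=.13 0.4459 c [ 0.397  -0.1946  0.1343] y [-0.2361 -0.2347 -0.1642 -0.1623] zmax [0.1538 0.1549]
   z 0.11 -0.1863 -0.1631
   z 0.125 -0.236 -0.1642
   z 0.14 -0.2361 -0.1627
   z 0.15 -0.236 -0.1638
scene 1 normal lean 20.6 yaw 0.3 face s at z=.13 0.4962 c [ 0.4478 -0.1949  0.1331] y [-0.238  -0.2342 -0.1643 -0.1632] zmax [0.1536 0.1547]
   z 0.11 -0.1903 -0.1634
   z 0.125 -0.238 -0.1639
   z 0.14 -0.2366 -0.1632
   z 0.15 -0.2378 -0.1634
scene 2 normal lean 20.0 yaw 0.8 face s at z=.13 0.5463 c [ 0.5    -0.2014  0.1274] y [-0.2397 -0.236  -0.1655 -0.164 ] zmax [0.1537 0.156 ]
   z 0.11 -0.2397 -0.1643
   z 0.125 -0.2383 -0.164
   z 0.14 -0.2387 -0.1651
   z 0.15 -0.2391 -0.1666
```

```bash
python3 - <<'E'
from h import *
u=np.array([-.342,0,.940]); R=tool(-90,-20,[0,1,0]); T=np.array([.3824,-.1985,.155]); g=T-.05*u
chain([((.50,-.05,.30),tool(-90))],[(g+.08*u,R)],[(g,R)])
E
```

```text
call
   [-186.8, 239.9, -34.0] [-0.0, 0.0, 1.14] n>=7.6
call
   [148.5, 127.9, 116.8] [0.349, -0.0, -0.0] n>=4.6
call
   [0.0, 0.0, 80.0] [0.0, -0.0, -0.0] n>=1.6
```

carry_out(
  deltas=[
    [1,[-186.8,239.9,-34],[0,0,1.14]],
    [1,[-186.8,239.9,-34],[0,0,1.14]],
    [1,[-186.8,239.9,-34],[0,0,1.14]],
    [1,[-186.8,239.9,-34],[0,0,1.14]],
    [1,[-186.8,239.9,-34],[0,0,1.14]],
    [1,[-186.8,239.9,-34],[0,0,1.14]],
    [1,[-186.8,239.9,-34],[0,0,1.14]],
    [0.3,[-186.8,239.9,-34],[0,0,1.14]],
    [0.3,[-186.8,239.9,-34],[0,0,1.14]],
    [0.3,[-186.8,239.9,-34],[0,0,1.14]],
  ],
)

```text
time_s: 7.25
tcp_pos: [0.4999, -0.0503, 0.2993]
eef_rot: [180.0, 0.0, -89.8]
contact_force: [-1.2, -0.5, 0.1]
gripper_width: 0.0692
gripper_force: 0.0
```

carry_out(
  deltas=[
    [0.3,[30,26,23],[0.07,0,0]],
    [0.3,[60,52,46],[0.14,0,0]],
    [0.3,[90,78,70],[0.21,0,0]],
    [0.3,[120,104,94],[0.28,0,0]],
    [0.3,[148.5,127.9,116.8],[0.349,0,0]],
    [0.3,[148.5,127.9,116.8],[0.349,0,0]],
    [0.3,[148.5,127.9,116.8],[0.349,0,0]],
    [0.3,[148.5,127.9,116.8],[0.349,0,0]],
    [0.3,[148.5,127.9,116.8],[0.349,0,0]],
  ],
)

```text
time_s: 8.15
tcp_pos: [0.3735, -0.1983, 0.1833]
eef_rot: [-160.0, -0.0, -89.9]
contact_force: [0.1, 0.1, 0.0]
gripper_width: 0.0262
gripper_force: 0.0
```

```bash
python3 - <<'E'
from h import *
u=np.array([-.342,0,.940]); p=np.array([.3824,-.1985,.155])+.03*u
s=r.get_state(); print(((s['tcp_pos']-p)*1000).round(1),s['eef_rot'],s['joints'].round(1),s['gripper_width'],s['time_s'])
print(tool(-90,-20,[0,1,0]).as_euler('xyz',degrees=True))
snap('scene','p0')
E
```

```text
[1.4 0.2 0.1] [-1.59984385e+02 -2.29111989e-02 -8.98788438e+01] [ -1.6 -13.9 -45.3  -0.9 -38.6   2.3] 0.026179038248552774 8.15
[-160.    0.  -90.]
```

View pics/p0.png

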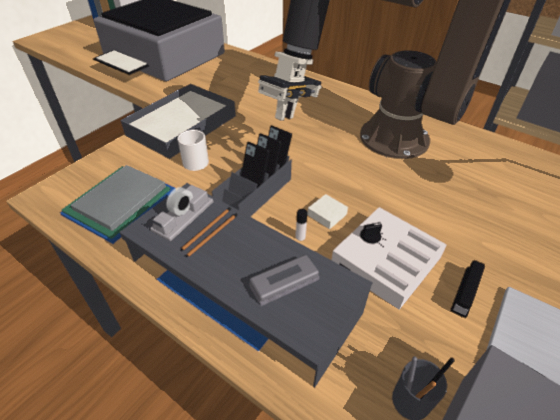

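The open gripper at (292,110) is above the nearest phone, the eraser lies flat on the riser at (285,280), and the slots are clear. I'll go down and grip.

carry_out(
  deltas=[
    [0.3,[0,0,20],[0,0,0]],
    [0.3,[0,0,40],[0,0,0]],
    [0.3,[0,0,60],[0,0,0]],
    [0.3,[0,0,80],[0,0,0]],
    [0.3,[0,0,80],[0,0,0]],
    [0.3,[0,0,80],[0,0,0]],
    [0,[0,0,80],[0,0,0]],
    [0,[0,0,80],[0,0,0]],
    [0,[0,0,80],[0,0,0]],
    [0,[0,0,80],[0,0,0]],
  ],
  squeeze=35,
)

```text
time_s: 9.2
tcp_pos: [0.3999, -0.1989, 0.1086]
eef_rot: [-159.9, -0.0, -90.0]
contact_force: [-3.2, 2.3, 7.7]
gripper_width: 0.0113
gripper_force: 35.0
```

```bash
python3 - <<'E'
from h import *
where()
p,R=load(); u=-R.apply([0,0,1])
chain([(p+.05*u,R),(p+.1*u,R)],[((.45,-.10,.28),tool(-93)),((.46,.10,.28),tool(-96.1))])
d,S=np.array([.5036,.2192,0]),None
E
```

```text
t 9.2 pos [ 0.3999 -0.1989  0.1086] err mm [ 0.4 -0.4  0.5] rot err [-0.01 -0.1   0.01] F [-3.2  2.3  7.7] w 0.0113 34.977269768714905
call
   [-0.0, 0.0, -50.0] [0.0, 0.0, 0.0] n>=1.0
   [-0.0, 0.0, -100.0] [0.0, 0.0, 0.0] n>=1.0
call
   [-98.5, -106.3, -44.3] [-0.349, 0.009, 0.052] n>=3.0
   [-298.5, -115.7, -40.9] [-0.349, 0.019, 0.105] n>=4.0
```

carry_out(
  deltas=[
    [0,[0,0,-20],[0,0,0]],
    [0,[0,0,-40],[0,0,0]],
    [0,[0,0,-60],[0,0,0]],
    [0,[0,0,-80],[0,0,0]],
    [0,[0,0,-100],[0,0,0]],
    [0,[0,0,-100],[0,0,0]],
  ],
)

```text
time_s: 9.8
tcp_pos: [0.3656, -0.199, 0.204]
eef_rot: [-159.8, -0.0, -90.0]
contact_force: [0.5, -0.4, -2.5]
gripper_width: 0.0108
gripper_force: 35.0
```

carry_out(
  deltas=[
    [0,[-25,-27,-11],[-0.087,0.002,0.013]],
    [0,[-50,-53,-22],[-0.174,0.004,0.026]],
    [0,[-75,-80,-33],[-0.261,0.007,0.039]],
    [0,[-98.5,-106.3,-44.3],[-0.349,0.009,0.052]],
    [0,[-138,-108,-43.5],[-0.349,0.011,0.063]],
    [0,[-178,-110,-43],[-0.349,0.013,0.074]],
    [0,[-218,-112,-42],[-0.349,0.015,0.085]],
    [0,[-258,-114,-41.5],[-0.349,0.017,0.095]],
    [0,[-298.5,-115.7,-40.9],[-0.349,0.019,0.105]],
    [0,[-298.5,-115.7,-40.9],[-0.349,0.019,0.105]],
    [0,[-298.5,-115.7,-40.9],[-0.349,0.019,0.105]],
  ],
)

```text
time_s: 10.9
tcp_pos: [0.4596, 0.1005, 0.2781]
eef_rot: [179.9, -0.1, -96.0]
contact_force: [0.2, -0.9, -3.0]
gripper_width: 0.0104
gripper_force: 35.0
```

```bash
cat >> h.py <<'E'
def phone_y(im,d,P,c,y,Z0=.0):
    pass
E
python3 - <<'E'
from h import *
where(); s=r.get_state()
M=Ro.from_euler('xyz',s['eef_rot'],degrees=True); t=s['tcp_pos']
for n in('scene','top'):
    im,d,P=snap(n,'h1'+n); np.savez(n+'1',im=im,P=P,d=d)
    q=M.inv().apply((P-t).reshape(-1,3))[(d>0).ravel()]*1000
    for z0 in range(-50,110,20):
        m=(abs(q[:,2]-z0)<10)&(abs(q[:,1])<12)&(abs(q[:,0])<70); w=q[m]
        if m.sum()>8: print(n,z0,'tool x %.1f %.1f'%tuple(np.percentile(w[:,0],[1,99])),'tool y',np.percentile(w[:,1],[2,50,98]).round(1),m.sum())
    m=(abs(q[:,1])<15)&(abs(q[:,0])<45)&(q[:,2]>25); 
    if m.any(): print('zmax',q[m][:,2].max())
E
```

```text
t 10.9 pos [0.4596 0.1005 0.2781] err mm [-0.5  0.5 -1.9] rot err [-0.05  0.11  0.12] F [ 0.2 -0.9 -3. ] w 0.0104 34.985015988349915
scene -50 tool x -35.1 -9.5 tool y [-8.5 -5.5  2.1] 54
scene -30 tool x -35.5 -8.0 tool y [-9.7 -6.6 -1.1] 119
scene -10 tool x -35.8 34.2 tool y [-9.4 -6.4 -1.5] 124
scene 10 tool x -35.4 36.6 tool y [-8.8 -6.5 -2.5] 198
scene 30 tool x -35.4 36.5 tool y [-8.7 -6.8 -2.4] 240
scene 50 tool x -35.4 36.2 tool y [-9.4 -6.9 -3.1] 232
scene 70 tool x -35.6 35.2 tool y [-8.9 -6.7 -3.8] 215
scene 90 tool x -35.4 35.6 tool y [-9.2 -7.  -2.4] 200
zmax 283.95734348442994
zmax 283.8502947263292
```

```bash
python3 - <<'E'
from h import *
z=np.load('scene1.npz'); im,P,d=z['im'],z['P'],z['d']; X,Y,Z=np.moveaxis(P,-1,0)
def big(m):
    k,l,s,c=cv2.connectedComponentsWithStats(m.astype(np.uint8)); return l==1+np.argmax(s[1:,4])
b=big((d>0)&(X>.35)&(X<.75)&(Y>.05)&(Y<.45)&(Z>.041)&(Z<.054)&(im.min(-1)>140))
print(cv2.minAreaRect((P[b][:,:2]*1000).astype(np.float32)),np.median(Z[b]))
a=np.radians(-6.15); ex=np.array([np.cos(a),np.sin(a),0]); ey=np.array([-ex[1],ex[0],0]); ez=np.array([0,0,1])
def draw(n,im,o,x0,x1,y0,y1,fn,S):
    v=cv2.resize(im[y0:y1,x0:x1],None,fx=S,fy=S,interpolation=2)[...,::-1].copy()
    def poly(pts,c):
        q=proj(n,[o+ex*p[0]+ey*p[1]+ez*p[2] for p in pts]); q=(q-[x0,y0]+.5)*S
        cv2.polylines(v,[q.round().astype(int)],True,c,1)
    poly([(-.1,-.105,.05),(.1,-.105,.05),(.1,.085,.05),(-.1,.085,.05)],(0,0,255))
    for k in range(4):
        x=-.075+.05*k; poly([(x-.012,-.006,.05),(x+.012,-.006,.05),(x+.012,.076,.05),(x-.012,.076,.05)],(0,160,0))
    return v
o=np.array([.5036+.001,.2192,0])
A=draw('scene',im,o,325,450,200,305,'',5)
cv2.imwrite('pics/ov.png',A)
E
```

```text
((502.45196533203125, 208.9898681640625), (191.1936798095703, 206.52088928222656), 83.9175796508789) 0.04828335878345946
```

View pics/ov.png

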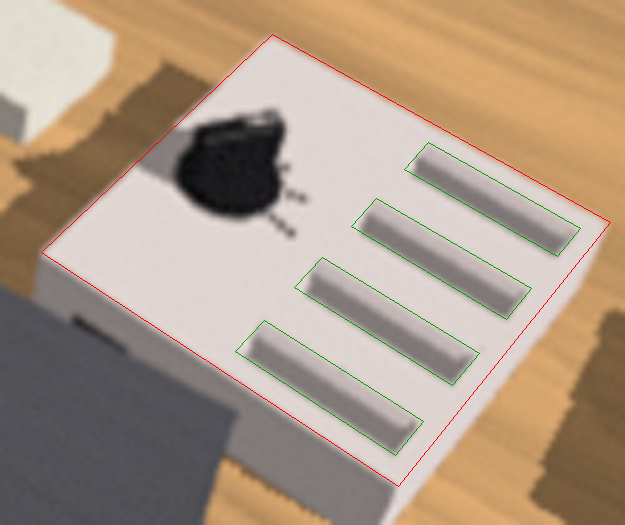

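Overlaid model edges match the dock and slots within about 1 mm. I'll move over slot 0 and start lowering.

```bash
cat >> h.py <<'E'
YAW=-6.15; ex=np.array([np.cos(np.radians(YAW)),np.sin(np.radians(YAW)),0]); ey=np.array([-ex[1],ex[0],0]); O=np.array([.5034,.2192,0])
def slot(k,z): return O+ex*(-.075+.05*k)+ey*.035+[0,0,z]
E
python3 - <<'E'
from h import *
R=tool(-90+YAW)
chain([(slot(0,.21),R),(slot(0,.17),R)],[(slot(0,.145),R)],[(slot(0,.117),R)])
E
```

```text
call
   [-158.2, 44.5, 69.9] [0.0, -0.0, 0.001] n>=3.6
   [-158.2, 44.4, 109.9] [0.0, -0.0, 0.001] n>=0.8
call
   [-0.1, 0.0, 25.0] [0.0, -0.0, 0.0] n>=0.5
call
   [0.0, 0.0, 28.0] [0.0, -0.0, 0.0] n>=0.6
```

carry_out(
  deltas=[
    [0,[-35,10,15],[0,0,0]],
    [0,[-70,20,31],[0,0,0]],
    [0,[-105,30,46],[0,0,0]],
    [0,[-140,40,62],[0,0,0]],
    [0,[-158.2,44.4,70],[0,0,0.001]],
    [0,[-158.2,44.4,90],[0,0,0.001]],
    [0,[-158.2,44.4,110],[0,0,0.001]],
    [0,[-158.2,44.4,110],[0,0,0.001]],
    [0,[-158.2,44.4,110],[0,0,0.001]],
    [0,[-158.2,44.4,110],[0,0,0.001]],
  ],
)

```text
time_s: 12.0
tcp_pos: [0.4335, 0.2616, 0.1708]
eef_rot: [-179.9, 0.0, -96.2]
contact_force: [1.4, -0.5, -1.7]
gripper_width: 0.0109
gripper_force: 35.0
```

carry_out(
  deltas=[
    [0,[0,0,8],[0,0,0]],
    [0,[0,0,16],[0,0,0]],
    [0,[0,0,25],[0,0,0]],
    [0,[0,0,25],[0,0,0]],
    [0,[0,0,25],[0,0,0]],
  ],
)

```text
time_s: 12.5
tcp_pos: [0.4325, 0.2614, 0.1441]
eef_rot: [180.0, -0.1, -96.1]
contact_force: [0.2, 0.1, -1.2]
gripper_width: 0.0111
gripper_force: 35.0
```

```bash
python3 - <<'E'
from h import *
s=r.get_state(); print(s['time_s'],((s['tcp_pos']-slot(0,.145))*1000).round(1),s['contact_force'].round(1),s['moment'].round(2),s['eef_rot'].round(2),s['gripper_width'])
E
```

```text
12.5 [-0.1 -0.6 -0.9] [ 0.2  0.1 -1.2] [0.08 0.01 0.02] [ 1.7996e+02 -8.0000e-02 -9.6130e+01] 0.011096745442865739
```

carry_out(
  deltas=[
    [0,[0,0,5],[0,0,0]],
    [0,[0,0,10],[0,0,0]],
    [0,[0,0,15],[0,0,0]],
    [0,[0,0,20],[0,0,0]],
    [0,[0,0,24],[0,0,0]],
    [0,[0,0,28],[0,0,0]],
    [0,[0,0,28],[0,0,0]],
  ],
)

```text
time_s: 13.2
tcp_pos: [0.4326, 0.2616, 0.1162]
eef_rot: [180.0, -0.0, -96.1]
contact_force: [0.2, -0.2, -1.9]
gripper_width: 0.0108
gripper_force: 35.0
```

carry_out(
  deltas=[
    [0,[0,0,1.5],[0,0,0]],
    [0,[0,0,3],[0,0,0]],
    [0,[0,0,3],[0,0,0]],
  ],
)

```text
time_s: 13.5
tcp_pos: [0.4329, 0.2619, 0.1157]
eef_rot: [-179.9, 0.0, -96.1]
contact_force: [-7.1, -1.7, 19.3]
gripper_width: 0.011
gripper_force: 35.0
```

```bash
python3 - <<'E'
from h import *
R=tool(-90+YAW)
chain([(slot(0,.114),R)])
where()
E
```

```text
call
   [0.0, 0.0, 3.0] [0.0, -0.0, 0.0] n>=0.1
t 13.5 pos [0.4329 0.2619 0.1157] err mm [ 0.3 -0.1  1.7] rot err [ 0.04 -0.08  0.05] F [-7.1 -1.7 19.3] w 0.011 35.00668823719025
```

carry_out(
  deltas=[
    [0.3,[0,0,-1],[0,0,0]],
    [0.3,[0,0,-1],[0,0,0]],
    [0.3,[0,0,-1],[0,0,0]],
    [0.3,[0,0,-25],[0,0,0]],
    [0.3,[0,0,-65],[0,0,0]],
    [0.3,[0,0,-110],[0,0,0]],
    [0.3,[0,0,-146],[0,0,0]],
    [0.3,[0,0,-146],[0,0,0]],
  ],
)

```text
time_s: 14.3
tcp_pos: [0.4348, 0.2633, 0.265]
eef_rot: [-179.7, 0.4, -96.1]
contact_force: [-0.7, -0.1, -0.4]
gripper_width: 0.0265
gripper_force: 0.0
```

```bash
python3 - <<'E'
from h import *
u=np.array([-.342,0,.940]); R=tool(-90,-20,[0,1,0]); T=np.array([.4324,-.199,.155]); g=T-.05*u
Q=slot(0,.26)
chain([(Q,tool(-90+YAW))],[((.45,-.05,.28),tool(-90))],[(g+.07*u,R)],[(g,R)])
im,d,P=snap('scene')
X,Y,Z=np.moveaxis(P,-1,0); q=P-O; a=q@ex; b=q@ey
m=(d>0)&(abs(a+.075)<.025)&(abs(b-.035)<.05)&(Z>.058)&(Z<.19)
print('phone in slot: a med',np.median(a[m]),'b',np.percentile(b[m],[1,99]),'z',Z[m].max(),m.sum())
for z0 in(.07,.10,.13,.155): k=m&(abs(Z-z0)<.01); print(z0,np.percentile(a[k],[50,90]).round(4))
E
```

```text
call
   [0.1, 0.1, -146.0] [0.0, -0.0, 0.0] n>=2.9
call
   [308.4, -50.7, -19.8] [0.0, -0.0, -0.107] n>=6.3
call
   [149.0, 24.4, 106.2] [0.349, -0.0, -0.0] n>=3.7
call
   [-0.1, -0.0, 70.1] [0.0, -0.0, 0.0] n>=1.4
phone in slot: a med -0.06855576193316494 b [-0.00163581  0.07078237] z 0.16472705553075007 1204
0.07 [-0.0684 -0.0667]
0.1 [-0.0683 -0.0667]
0.13 [-0.0684 -0.0667]
0.155 [-0.0694 -0.0672]
```

carry_out(
  deltas=[
    [0.3,[45,-7,-3],[0,0,-0.015]],
    [0.3,[90,-15,-6],[0,0,-0.03]],
    [0.3,[135,-22,-9],[0,0,-0.045]],
    [0.3,[180,-30,-12],[0,0,-0.06]],
    [0.3,[225,-37,-14],[0,0,-0.077]],
    [0.3,[270,-45,-17],[0,0,-0.092]],
    [0.3,[308.4,-50.7,-19.8],[0,0,-0.107]],
    [0.3,[308.4,-50.7,-19.8],[0,0,-0.107]],
    [0.3,[308.4,-50.7,-19.8],[0,0,-0.107]],
  ],
)

```text
time_s: 15.25
tcp_pos: [0.4495, -0.0513, 0.2784]
eef_rot: [179.9, -0.0, -90.2]
contact_force: [0.6, 0.8, 0.2]
gripper_width: 0.0265
gripper_force: 0.0
```

carry_out(
  deltas=[
    [0.3,[30,5,21],[0.07,0,0]],
    [0.3,[60,10,42],[0.14,0,0]],
    [0.3,[90,15,64],[0.21,0,0]],
    [0.3,[120,20,85],[0.28,0,0]],
    [0.3,[149,24.4,106.2],[0.349,0,0]],
    [0.3,[149,24.4,106.2],[0.349,0,0]],
    [0.3,[149,24.4,106.2],[0.349,0,0]],
    [0.3,[149,24.4,106.2],[0.349,0,0]],
  ],
)

```text
time_s: 16.05
tcp_pos: [0.4266, -0.1986, 0.1738]
eef_rot: [-160.0, -0.0, -89.9]
contact_force: [0.7, -0.2, -0.2]
gripper_width: 0.0262
gripper_force: 0.0
```

```bash
python3 - <<'E'
from h import *
p,R=load(); s=r.get_state(); print(((s['tcp_pos']-p-.0701*np.array([-.342,0,.94]))*1000).round(1),s['eef_rot'],s['contact_force'].round(1))
im,d,P=snap('scene'); X,Y,Z=np.moveaxis(P,-1,0); q=X+Z*np.tan(np.radians(20))
for k in(1,2):
    m=(d>0)&(Y>-.26)&(Y<-.12)&(Z>.10)&(Z<.15)&(q>.42+.05*k)&(q<.452+.05*k); print(k,np.median(q[m]).round(4),np.percentile(Y[m],[1,99]).round(4))
E
```

```text
[ 1.1  0.4 -0. ] [-1.60011785e+02 -3.21420288e-02 -8.99255904e+01] [ 0.7 -0.2 -0.2]
1 0.495 [-0.2361 -0.1638]
2 0.5461 [-0.2375 -0.165 ]
```

Phones unchanged; grasp phone 2 of the row and lift.

carry_out(
  deltas=[
    [0.3,[0,0,20],[0,0,0]],
    [0.3,[0,0,40],[0,0,0]],
    [0.3,[0,0,60],[0,0,0]],
    [0.3,[0,0,70.1],[0,0,0]],
    [0.3,[0,0,70.1],[0,0,0]],
    [0.3,[0,0,70.1],[0,0,0]],
    [0,[0,0,70.1],[0,0,0]],
    [0,[0,0,70.1],[0,0,0]],
    [0,[0,0,70.1],[0,0,0]],
    [0,[0,0,70.1],[0,0,0]],
  ],
)

```text
time_s: 17.1
tcp_pos: [0.45, -0.1996, 0.1083]
eef_rot: [-159.9, -0.0, -90.0]
contact_force: [-3.3, 2.0, 6.7]
gripper_width: 0.0113
gripper_force: 35.0
```

carry_out(
  deltas=[
    [0,[0,0,-20],[0,0,0]],
    [0,[0,0,-40],[0,0,0]],
    [0,[0,0,-60],[0,0,0]],
    [0,[0,0,-80],[0,0,0]],
    [0,[0,0,-100],[0,0,0]],
    [0,[0,0,-100],[0,0,0]],
  ],
)

```text
time_s: 17.7
tcp_pos: [0.4157, -0.1996, 0.2038]
eef_rot: [-159.8, -0.0, -90.0]
contact_force: [0.5, 0.6, -1.6]
gripper_width: 0.0107
gripper_force: 35.0
```

```bash
python3 - <<'E'
from h import *
p,R=load(); u=-R.apply([0,0,1])
chain([(p+.1*u,R)],[((.46,-.10,.29),tool(-93)),((.48,.10,.29),tool(-96.15))],[(slot(1,.29),tool(-96.15)),(slot(1,.17),tool(-96.15))]); s=r.get_state(); print(s['gripper_width'],s['gripper_force'])
E
```

```text
call
   [-0.0, 0.0, -100.0] [0.0, 0.0, 0.0] n>=2.0
call
   [-98.9, -72.1, -67.5] [-0.349, 0.009, 0.052] n>=2.8
   [-298.9, -90.9, -60.8] [-0.348, 0.018, 0.106] n>=4.0
call
   [-156.0, 14.5, 0.0] [-0.0, 0.0, 0.0] n>=3.1
   [-156.0, 14.5, 120.0] [-0.0, 0.0, 0.0] n>=2.4
0.010708021435948914 34.96749937534332
```

carry_out(
  deltas=[
    [0,[-25,-18,-17],[-0.087,0.002,0.013]],
    [0,[-50,-36,-34],[-0.174,0.004,0.026]],
    [0,[-75,-54,-51],[-0.261,0.007,0.039]],
    [0,[-98.9,-72.1,-67.5],[-0.349,0.009,0.052]],
    [0,[-138,-76,-66],[-0.349,0.011,0.063]],
    [0,[-178,-80,-65],[-0.349,0.013,0.074]],
    [0,[-218,-83,-64],[-0.349,0.015,0.085]],
    [0,[-258,-87,-62],[-0.349,0.017,0.095]],
    [0,[-298.9,-90.9,-60.8],[-0.348,0.018,0.106]],
    [0,[-298.9,-90.9,-60.8],[-0.348,0.018,0.106]],
  ],
)

```text
time_s: 18.7
tcp_pos: [0.4803, 0.1034, 0.2876]
eef_rot: [179.9, -0.0, -96.0]
contact_force: [-0.5, -0.6, -1.3]
gripper_width: 0.0109
gripper_force: 35.0
```

carry_out(
  deltas=[
    [0,[-40,4,0],[0,0,0]],
    [0,[-80,8,0],[0,0,0]],
    [0,[-120,12,0],[0,0,0]],
    [0,[-156,14.5,0],[0,0,0]],
    [0,[-156,14.5,0],[0,0,0]],
    [0,[-156,14.5,30],[0,0,0]],
    [0,[-156,14.5,60],[0,0,0]],
    [0,[-156,14.5,90],[0,0,0]],
    [0,[-156,14.5,120],[0,0,0]],
    [0,[-156,14.5,120],[0,0,0]],
    [0,[-156,14.5,120],[0,0,0]],
  ],
)

```text
time_s: 19.8
tcp_pos: [0.4825, 0.2556, 0.1692]
eef_rot: [180.0, -0.1, -96.1]
contact_force: [0.5, 0.2, -1.6]
gripper_width: 0.011
gripper_force: 35.0
```

```bash
cat >> h.py <<'E'
def held():
    where(); s=r.get_state(); M=Ro.from_euler('xyz',s['eef_rot'],degrees=True); t=s['tcp_pos']
    im,d,P=snap('scene'); q=M.inv().apply((P-t).reshape(-1,3))[(d>0).ravel()]*1000
    for z0 in(10,40,70,90):
        m=(abs(q[:,2]-z0)<10)&(abs(q[:,1])<12)&(abs(q[:,0])<70); w=q[m]
        if m.sum()>8: print(z0,'x',np.percentile(w[:,0],[1,99]).round(1),'y',np.percentile(w[:,1],[2,50,98]).round(1),m.sum())
    m=(abs(q[:,1])<12)&(abs(q[:,0])<30)&(q[:,2]>25)&(q[:,2]<130); print('zmax',np.percentile(q[m][:,2],99))
E
python3 -c "
from h import *
held()"
```

```text
t 19.8 pos [0.4825 0.2556 0.1692] err mm [ 0.2 -1.1 -0.8] rot err [-0.09  0.05 -0.01] F [ 0.5  0.2 -1.6] w 0.011 34.985767006874084
10 x [-36.4  34.2] y [-9.2 -6.4 -3. ] 116
40 x [-35.5  36.1] y [-8.7 -6.6 -3.5] 237
70 x [-35.3  35.9] y [-9.  -6.3 -2.7] 208
90 x [-35.3  37. ] y [-8.8 -6.1 -2.6] 183
zmax 129.2896076539588
```

Grip is centred; lower 56 mm to the floor (as slot 0).

carry_out(
  deltas=[
    [0,[0,0,10],[0,0,0]],
    [0,[0,0,20],[0,0,0]],
    [0,[0,0,25],[0,0,0]],
    [0,[0,0,30],[0,0,0]],
    [0,[0,0,36],[0,0,0]],
    [0,[0,0,42],[0,0,0]],
    [0,[0,0,48],[0,0,0]],
    [0,[0,0,53],[0,0,0]],
    [0,[0,0,53],[0,0,0]],
  ],
)

```text
time_s: 20.75
tcp_pos: [0.4824, 0.2562, 0.1161]
eef_rot: [-180.0, -0.0, -96.1]
contact_force: [-1.1, -1.0, -1.4]
gripper_width: 0.0106
gripper_force: 35.0
```

carry_out(
  deltas=[
    [0,[0,0,1.5],[0,0,0]],
    [0,[0,0,3],[0,0,0]],
    [0,[0,0,3],[0,0,0]],
  ],
)

```text
time_s: 21.05
tcp_pos: [0.4827, 0.2565, 0.1155]
eef_rot: [-179.9, 0.1, -96.1]
contact_force: [-5.5, -0.5, 13.9]
gripper_width: 0.0112
gripper_force: 35.0
```

Seated. I'll release, rise and go to the last phone.

carry_out(
  deltas=[
    [0.3,[0,0,-1],[0,0,0]],
    [0.3,[0,0,-1],[0,0,0]],
    [0.3,[0,0,-1],[0,0,0]],
    [0.3,[0,0,-25],[0,0,0]],
    [0.3,[0,0,-65],[0,0,0]],
    [0.3,[0,0,-110],[0,0,0]],
    [0.3,[0,0,-146],[0,0,0]],
    [0.3,[0,0,-146],[0,0,0]],
  ],
)

```text
time_s: 21.85
tcp_pos: [0.4846, 0.2576, 0.2651]
eef_rot: [-179.6, 0.4, -96.1]
contact_force: [0.4, 0.2, -0.9]
gripper_width: 0.0261
gripper_force: 0.0
```

```bash
python3 - <<'E'
from h import *
u=np.array([-.342,0,.940]); R=tool(-90,-20,[0,1,0]); T=np.array([.4827,-.2005,.155]); g=T-.05*u
chain([(slot(1,.26),tool(-90+YAW))],[((.50,-.05,.28),tool(-90))],[(g+.07*u,R)],[(g,R)])
E
```

```text
call
   [-0.0, -0.0, -90.0] [-0.0, 0.0, 0.0] n>=1.8
call
   [303.0, -50.4, -20.0] [-0.0, 0.0, -0.107] n>=6.2
call
   [150.5, 24.1, 106.1] [0.349, 0.0, -0.0] n>=3.7
call
   [0.0, 0.1, 70.0] [-0.0, 0.0, -0.0] n>=1.4
```

carry_out(
  deltas=[
    [0.3,[45,-7,-3],[0,0,-0.015]],
    [0.3,[90,-15,-6],[0,0,-0.03]],
    [0.3,[135,-22,-9],[0,0,-0.045]],
    [0.3,[180,-30,-12],[0,0,-0.06]],
    [0.3,[225,-37,-14],[0,0,-0.077]],
    [0.3,[270,-45,-17],[0,0,-0.092]],
    [0.3,[303,-50.4,-20],[0,0,-0.107]],
    [0.3,[303,-50.4,-20],[0,0,-0.107]],
    [0.3,[303,-50.4,-20],[0,0,-0.107]],
  ],
)

```text
time_s: 22.75
tcp_pos: [0.4999, -0.0512, 0.2789]
eef_rot: [180.0, 0.0, -90.1]
contact_force: [-0.1, -0.7, 0.1]
gripper_width: 0.0264
gripper_force: 0.0
```

carry_out(
  deltas=[
    [0.3,[30,5,21],[0.07,0,0]],
    [0.3,[60,10,42],[0.14,0,0]],
    [0.3,[90,15,64],[0.21,0,0]],
    [0.3,[120,20,85],[0.28,0,0]],
    [0.3,[150.5,24.1,106.1],[0.349,0,0]],
    [0.3,[150.5,24.1,106.1],[0.349,0,0]],
    [0.3,[150.5,24.1,106.1],[0.349,0,0]],
    [0.3,[150.5,24.1,106.1],[0.349,0,0]],
  ],
)

```text
time_s: 23.55
tcp_pos: [0.4771, -0.2001, 0.174]
eef_rot: [-159.9, 0.0, -89.9]
contact_force: [0.7, -0.3, -0.1]
gripper_width: 0.0266
gripper_force: 0.0
```

```bash
python3 - <<'E'
from h import *
p,R=load(); s=r.get_state(); print(((s['tcp_pos']-p-.07*np.array([-.342,0,.94]))*1000).round(1),s['eef_rot'],s['contact_force'].round(1))
im,d,P=snap('scene'); X,Y,Z=np.moveaxis(P,-1,0); q=X+Z*np.tan(np.radians(20))
for k in(2,3):
    m=(d>0)&(Y>-.26)&(Y<-.12)&(Z>.10)&(Z<.15)&(q>.42+.05*k)&(q<.452+.05*k); print(k,m.sum(),np.median(q[m]).round(4),np.percentile(Y[m],[1,99]).round(4))
q=P-O; a=q@ex; b=q@ey
for k in(0,1):
    m=(d>0)&(abs(a+.075-.05*k)<.025)&(abs(b-.035)<.05)&(Z>.058)&(Z<.19)
    print(k,np.percentile(b[m],[1,99]).round(4),Z[m].max(),[np.median(a[m&(abs(Z-z0)<.01)]).round(4) for z0 in(.07,.1,.13,.155)])
E
```

```text
[1.3 0.3 0.2] [-1.59948714e+02  1.06574853e-03 -8.99296873e+01] [ 0.7 -0.3 -0.1]
2 461 0.546 [-0.2372 -0.1653]
  return _methods._mean(a, axis=axis, dtype=dtype,
  ret = ret.dtype.type(ret / rcount)
Traceback (most recent call last):
IndexError: index -1 is out of bounds for axis 0 with size 0
```

carry_out(
  deltas=[
    [0.3,[0,0,20],[0,0,0]],
    [0.3,[0,0,40],[0,0,0]],
    [0.3,[0,0,60],[0,0,0]],
    [0.3,[0,0,70],[0,0,0]],
    [0.3,[0,0,70],[0,0,0]],
    [0.3,[0,0,70],[0,0,0]],
    [0,[0,0,70],[0,0,0]],
    [0,[0,0,70],[0,0,0]],
    [0,[0,0,70],[0,0,0]],
    [0,[0,0,70],[0,0,0]],
  ],
)

```text
time_s: 24.6
tcp_pos: [0.5001, -0.201, 0.1084]
eef_rot: [-159.9, 0.0, -90.0]
contact_force: [-3.3, 0.8, 6.8]
gripper_width: 0.0107
gripper_force: 35.0
```

carry_out(
  deltas=[
    [0,[0,0,-20],[0,0,0]],
    [0,[0,0,-40],[0,0,0]],
    [0,[0,0,-60],[0,0,0]],
    [0,[0,0,-80],[0,0,0]],
    [0,[0,0,-100],[0,0,0]],
    [0,[0,0,-100],[0,0,0]],
  ],
)

```text
time_s: 25.2
tcp_pos: [0.4662, -0.2012, 0.2041]
eef_rot: [-159.7, -0.0, -90.0]
contact_force: [0.1, -0.7, -2.0]
gripper_width: 0.0106
gripper_force: 35.0
```

```bash
python3 - <<'E'
from h import *
p,R=load(); u=-R.apply([0,0,1])
chain([(p+.1*u,R)],[((.48,-.10,.29),tool(-93)),((.51,.10,.29),tool(-96.15))],[(slot(2,.29),tool(-96.15)),(slot(2,.17),tool(-96.15))]); s=r.get_state(); print(s['gripper_width'],s['gripper_force'])
E
```

```text
call
   [-0.0, 0.0, -100.0] [0.0, 0.0, 0.0] n>=2.0
call
   [-100.5, -43.7, -77.7] [-0.349, 0.009, 0.052] n>=2.7
   [-300.5, -71.8, -67.4] [-0.349, 0.019, 0.106] n>=4.0
call
   [-152.8, -5.7, -0.1] [-0.0, -0.0, 0.0] n>=3.1
   [-152.8, -5.7, 119.9] [-0.0, -0.0, 0.0] n>=2.4
0.01055527260192781 34.98078167438507
```

carry_out(
  deltas=[
    [0,[-25,-11,-19],[-0.087,0.002,0.013]],
    [0,[-50,-22,-38],[-0.174,0.004,0.026]],
    [0,[-75,-33,-57],[-0.261,0.007,0.039]],
    [0,[-100.5,-43.7,-77.7],[-0.349,0.009,0.052]],
    [0,[-140,-49,-75.5],[-0.349,0.011,0.063]],
    [0,[-180,-55,-73.5],[-0.349,0.013,0.074]],
    [0,[-220,-60,-71.5],[-0.349,0.015,0.085]],
    [0,[-260,-66,-69.5],[-0.349,0.017,0.095]],
    [0,[-300.5,-71.8,-67.4],[-0.349,0.019,0.106]],
    [0,[-300.5,-71.8,-67.4],[-0.349,0.019,0.106]],
  ],
)

```text
time_s: 26.2
tcp_pos: [0.5106, 0.1035, 0.2876]
eef_rot: [179.9, -0.0, -96.0]
contact_force: [-0.0, -0.4, -3.8]
gripper_width: 0.0109
gripper_force: 35.0
```

carry_out(
  deltas=[
    [0,[-40,-2,0],[0,0,0]],
    [0,[-80,-3,0],[0,0,0]],
    [0,[-120,-4.5,0],[0,0,0]],
    [0,[-152.8,-5.7,0],[0,0,0]],
    [0,[-152.8,-5.7,0],[0,0,0]],
    [0,[-152.8,-5.7,30],[0,0,0]],
    [0,[-152.8,-5.7,60],[0,0,0]],
    [0,[-152.8,-5.7,90],[0,0,0]],
    [0,[-152.8,-5.7,119.9],[0,0,0]],
    [0,[-152.8,-5.7,119.9],[0,0,0]],
    [0,[-152.8,-5.7,119.9],[0,0,0]],
  ],
)

```text
time_s: 27.3
tcp_pos: [0.5323, 0.2502, 0.1694]
eef_rot: [180.0, -0.1, -96.2]
contact_force: [0.7, 0.2, -1.1]
gripper_width: 0.0105
gripper_force: 35.0
```

```bash
python3 -c "
from h import *
held()"
```

```text
t 27.3 pos [0.5323 0.2502 0.1694] err mm [ 0.3 -1.1 -0.7] rot err [-0.08  0.05 -0.01] F [ 0.7  0.2 -1.1] w 0.0105 34.98094439506531
10 x [-36.2  -1.2] y [-9.  -6.  -2.6] 61
40 x [-35.6  35.7] y [-8.7 -6.5 -2.6] 219
70 x [-35.6  36.2] y [-8.7 -6.  -2.6] 207
90 x [-35.3  35.7] y [-8.7 -5.8 -2.5] 185
zmax 128.59115863811726
```

carry_out(
  deltas=[
    [0,[0,0,10],[0,0,0]],
    [0,[0,0,20],[0,0,0]],
    [0,[0,0,25],[0,0,0]],
    [0,[0,0,30],[0,0,0]],
    [0,[0,0,36],[0,0,0]],
    [0,[0,0,42],[0,0,0]],
    [0,[0,0,48],[0,0,0]],
    [0,[0,0,53],[0,0,0]],
    [0,[0,0,53],[0,0,0]],
  ],
)

```text
time_s: 28.25
tcp_pos: [0.5322, 0.2508, 0.1161]
eef_rot: [180.0, -0.0, -96.1]
contact_force: [-0.1, -0.0, -1.0]
gripper_width: 0.0104
gripper_force: 35.0
```

carry_out(
  deltas=[
    [0,[0,0,1.5],[0,0,0]],
    [0,[0,0,3],[0,0,0]],
    [0,[0,0,3],[0,0,0]],
  ],
)

```text
time_s: 28.55
tcp_pos: [0.5325, 0.2511, 0.1155]
eef_rot: [-179.9, 0.0, -96.1]
contact_force: [-5.2, 0.3, 11.3]
gripper_width: 0.0107
gripper_force: 35.0
```

carry_out(
  deltas=[
    [0.3,[0,0,-1],[0,0,0]],
    [0.3,[0,0,-1],[0,0,0]],
    [0.3,[0,0,-1],[0,0,0]],
    [0.3,[0,0,-25],[0,0,0]],
    [0.3,[0,0,-65],[0,0,0]],
    [0.3,[0,0,-110],[0,0,0]],
    [0.3,[0,0,-146],[0,0,0]],
    [0.3,[0,0,-146],[0,0,0]],
  ],
)

```text
time_s: 29.35
tcp_pos: [0.5345, 0.2521, 0.2655]
eef_rot: [-179.6, 0.3, -96.1]
contact_force: [-0.3, 0.0, -0.3]
gripper_width: 0.0262
gripper_force: 0.0
```

```bash
python3 - <<'E'
from h import *
D=O-.066*ey; R=tool(-74.9)
chain([(slot(2,.26),tool(-90+YAW))],[(D+[0,0,.26],R)],[(D+[0,0,.065],R)])
E
```

```text
call
   [-0.0, 0.0, -90.0] [-0.0, -0.0, 0.0] n>=1.8
call
   [101.0, 25.0, 0.1] [0.0, -0.0, -0.371] n>=2.5
call
   [-0.0, -0.0, 195.0] [0.0, -0.0, 0.0] n>=3.9
```

carry_out(
  deltas=[
    [1,[50,12,0],[0,0,-0.12]],
    [1,[101,25,0],[0,0,-0.25]],
    [1,[101,25,0],[0,0,-0.371]],
    [1,[101,25,0],[0,0,-0.371]],
    [1,[101,25,0],[0,0,-0.371]],
    [1,[101,25,0],[0,0,-0.371]],
    [1,[101,25,0],[0,0,-0.371]],
    [1,[101,25,0],[0,0,-0.371]],
  ],
)

```text
time_s: 30.15
tcp_pos: [0.4966, 0.1536, 0.2591]
eef_rot: [180.0, -0.0, -74.9]
contact_force: [0.4, -0.6, 0.1]
gripper_width: 0.0841
gripper_force: 0.0
```

```bash
python3 - <<'E'
from h import *
s=r.get_state(); M=Ro.from_euler('xyz',s['eef_rot'],degrees=True); t=s['tcp_pos']; print(t,s['eef_rot'],s['gripper_width'])
im,d,P=snap('scene','dial0'); q=M.inv().apply((P-t).reshape(-1,3))[(d>0).ravel()]*1000
for z0 in(-10,-30,-50,-70,-90,-110,-130,-150):
    m=(abs(q[:,2]-z0)<10)&(abs(q[:,:2])<140).all(1); w=q[m]
    if m.sum()>8: print(z0,'x',np.percentile(w[:,0],[1,99]).round(0),'y',np.percentile(w[:,1],[1,99]).round(0),m.sum())
X,Y,Z=np.moveaxis(P,-1,0); q=P-O; a=q@ex; b=q@ey
for k in(0,1,2):
    m=(d>0)&(abs(a+.075-.05*k)<.02)&(abs(b-.035)<.05)&(Z>.058)&(Z<.18)
    print(k,m.sum(),np.percentile(b[m],[1,99]).round(4),np.percentile(Z[m],99),[np.median(a[m&(abs(Z-z0)<.01)]).round(4) for z0 in(.07,.1,.13,.155)])
E
```

```text
[0.49663436 0.15363851 0.25914033] [ 1.79959170e+02 -2.33380036e-02 -7.49052543e+01] 0.08410458211330094
-10 x [-9. 12.] y [-61. -56.] 83
-30 x [-9. 12.] y [-65. -57.] 88
-50 x [-9. 11.] y [-65. -61.] 26
-70 x [-37.  40.] y [-91.  48.] 351
-90 x [-37.  40.] y [-98.  66.] 502
-110 x [-36.  39.] y [-99.  -0.] 970
-130 x [-21.  27.] y [-53. -12.] 270
-150 x [-36.  37.] y [-52. -10.] 361
0 626 [-0.0012  0.0711] 0.16416044852466777 [np.float64(-0.0699), np.float64(-0.0696), np.float64(-0.0686), np.float64(-0.0691)]
1 678 [-0.0017  0.0708] 0.1641872104819804 [np.float64(-0.0202), np.float64(-0.0201), np.float64(-0.0182), np.float64(-0.0188)]
2 1243 [-0.0011  0.0702] 0.1638003519842808 [np.float64(0.0312), np.float64(0.0313), np.float64(0.0317), np.float64(0.0311)]
```

View pics/dial0.png

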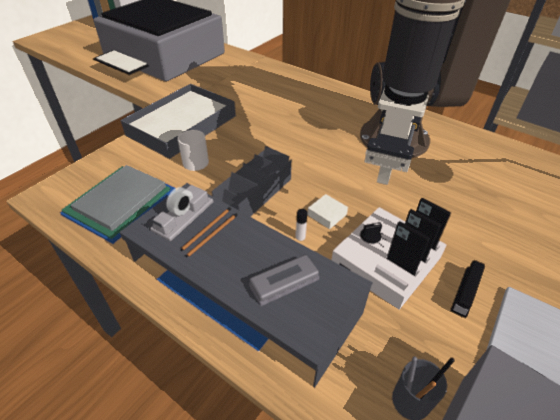

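All three phones stand in slots 0–2 (tops at 432,205 to 402,240), and the gripper is over the dial at (372,232). Next I'll descend and squeeze the bar into alignment with two dots.

carry_out(
  deltas=[
    [1,[0,0,40],[0,0,0]],
    [1,[0,0,80],[0,0,0]],
    [1,[0,0,120],[0,0,0]],
    [1,[0,0,150],[0,0,0]],
    [1,[0,0,180],[0,0,0]],
    [1,[0,0,195],[0,0,0]],
    [1,[0,0,195],[0,0,0]],
    [1,[0,0,195],[0,0,0]],
  ],
  squeeze=20,
)

```text
time_s: 31.0
tcp_pos: [0.4968, 0.1533, 0.0648]
eef_rot: [180.0, -0.0, -74.9]
contact_force: [0.6, 0.6, 0.6]
gripper_width: 0.088
gripper_force: 0.0
```

carry_out(
  deltas=[
    [0.7,[0,0,0],[0,0,0]],
    [0.5,[0,0,0],[0,0,0]],
    [0.35,[0,0,0],[0,0,0]],
    [0.25,[0,0,0],[0,0,0]],
    [0.1,[0,0,0],[0,0,0]],
    [0,[0,0,0],[0,0,0]],
    [0,[0,0,0],[0,0,0]],
    [0,[0,0,0],[0,0,0]],
    [0,[0,0,0],[0,0,0]],
    [0,[0,0,0],[0,0,0]],
  ],
)

```text
time_s: 32.0
tcp_pos: [0.4978, 0.1537, 0.065]
eef_rot: [-179.9, 0.0, -74.8]
contact_force: [5.5, -0.4, -0.5]
gripper_width: 0.0247
gripper_force: 15.6
```

carry_out(
  deltas=[
    [0,[0,0,0],[0,0,0]],
    [0,[0,0,0],[0,0,0]],
    [0,[0,0,0],[0,0,0]],
  ],
  squeeze=35,
)

```text
time_s: 32.3
tcp_pos: [0.4972, 0.1533, 0.0649]
eef_rot: [-179.9, 0.0, -74.9]
contact_force: [5.1, -0.3, 0.6]
gripper_width: 0.0128
gripper_force: 34.9
```

carry_out(
  deltas=[
    [0.5,[0,0,0],[0,0,0]],
    [1,[0,0,0],[0,0,0]],
    [1,[0,0,0],[0,0,0]],
    [1,[0,0,0],[0,0,0]],
    [1,[0,0,-30],[0,0,0]],
    [1,[0,0,-70],[0,0,0]],
    [1,[0,0,-110],[0,0,0]],
    [1,[0,0,-155],[0,0,0]],
    [1,[0,0,-195],[0,0,0]],
    [1,[0,0,-195],[0,0,0]],
    [1,[0,0,-195],[0,0,0]],
  ],
)

```text
time_s: 33.4
tcp_pos: [0.4964, 0.1533, 0.2602]
eef_rot: [-179.9, 0.1, -74.9]
contact_force: [0.1, 0.5, -0.6]
gripper_width: 0.0866
gripper_force: 0.0
```

```bash
python3 - <<'E'
from h import *
D=O-.066*ey
chain([(D+[0,0,.26],tool(-74.9))],[((.5,-.15,.30),tool(-74.9))])
im,d,P=snap('scene','fin'); X,Y,Z=np.moveaxis(P,-1,0)
m=(d>0)&(np.hypot(X-D[0],Y-D[1])<.03)&(Z>.078)&(Z<.095); rc=cv2.minAreaRect((P[m][:,:2]*1000).astype(np.float32)); print(rc,m.sum())
e=(d>0)&(X>.66)&(X<.88)&(Y>-.06)&(Y<.23)&(Z>.128)&(Z<.145)
print('eraser',cv2.minAreaRect((P[e][:,:2]*1000).astype(np.float32)),np.median(Z[e]))
q=P-O; a=q@ex; b=q@ey
for k in(0,1,2):
    m=(d>0)&(abs(a+.075-.05*k)<.02)&(abs(b-.035)<.05)&(Z>.058)&(Z<.18)
    print(k,np.percentile(b[m],[1,99]).round(4),np.percentile(Z[m],99),[np.median(a[m&(abs(Z-z0)<.01)]).round(4) for z0 in(.07,.1,.13,.155)])
cv2.imwrite('pics/dialz.png',cv2.resize(im[190:310,320:460],None,fx=5,fy=5,interpolation=2)[...,::-1])
E
```

```text
call
   [-0.0, 0.0, -195.0] [0.0, -0.0, 0.0] n>=3.9
call
   [294.0, 75.6, -40.0] [0.0, -0.0, 0.0] n>=6.1
((499.9306640625, 153.44772338867188), (16.25658416748047, 43.78759765625), 14.290523529052734) 114
eraser ((771.1664428710938, 89.33978271484375), (53.736358642578125, 129.5338134765625), 64.65541076660156) 0.13625686914223184
0 [-0.0011  0.0711] 0.16423764136302582 [np.float64(-0.0697), np.float64(-0.0691), np.float64(-0.0685), np.float64(-0.0693)]
1 [-0.0016  0.0706] 0.16430919013550876 [np.float64(-0.0196), np.float64(-0.0201), np.float64(-0.0182), np.float64(-0.019)]
2 [-0.0012  0.0702] 0.16426713587596267 [np.float64(0.0313), np.float64(0.0315), np.float64(0.0318), np.float64(0.031)]
```

View pics/dialz.png

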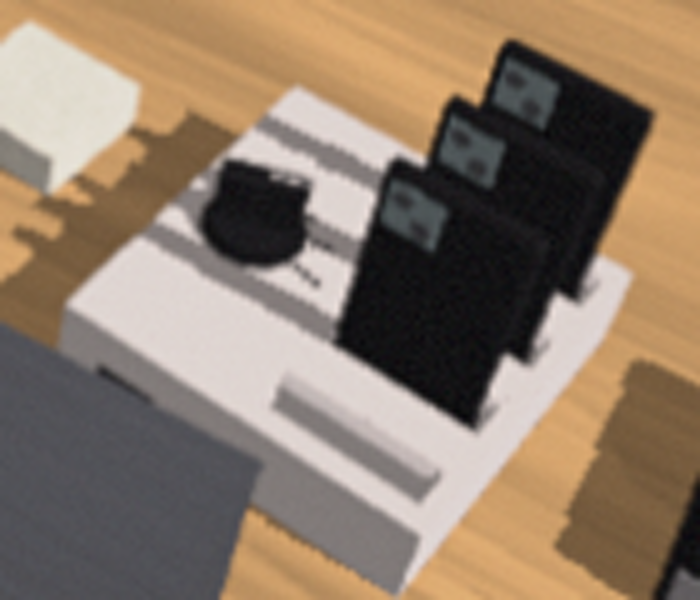

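The dial bar at (260,185) points at the two-dot mark (104.3° measured, 105.1° expected), the three phones are upright in slots 0–2, and the eraser is flat on the riser. I'll hand it in.

```bash
python3 -c "
from plant import r
print(r.close_job())"
```

```text
the job is handed in; nothing more can be done
None
```

I handed the job in: the eraser lies flat, felt down, on the riser, the three phones present stand seated in dock slots 0–2, and the dial is at two dots. These are from my last camera check; the hand-in returned no verdict.

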